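# Retain the practice hand and jack up the nail-desk arm rest

## Task

Lay the loose retaining bar into the notches of the two posts, across the wrist of the practice hand on the black arm rest, and let go of it. Then stand the little lever jack on the desk with its round saddle centred under the lift point marked by the round stud on the rest's steel tongue, let go of it, pump its handle once (all the way down, then let it come fully back up), press it all the way down again, and finish while holding the handle down so that the jack keeps the rest raised. Leave the other things on the desk alone and the practice hand in its place.

Things in the scene. Friction and masses are not known exactly. Their poses are not given: they have to be found in the camera images.
- bar_grip (a point): Loose aluminium retaining bar: a straight bar 180 x 16 x 16 mm (long axis = x) lying flat, with an upright grip block 30 (x) x 16 (y) x 44 mm (z) standing on its middle, 60 mm tall in all, about 160 g. This point is the centre of the grip block, 38 mm above the bar's underside; z up.
- bar_mid (a point): Centre of the straight lower part of the same bar, 8 mm above its underside, directly below the grip block; same axes.
- rest_seat (a point): Where bar_mid lies when the bar is seated: midway between two steel posts (12 mm thick, 68 mm to either side in x) beside the rest's cushion. Each has an open-topped notch 24 mm wide (y), 22 mm deep, its floor 8 mm below this point (146 mm above the desk, rest down). x runs post to post, -y along the rest to its tongue, z up. The seated bar clears the wrist by 4 mm.
- lift_point (a point): Centre of the underside of the rest's steel tongue (44 wide, 10 thick), straight below the round stud (22 across, 7 high) on its top; 60 mm above the desk, rest down. Axes as rest_seat: the tongue ends 28 mm to -y; the cushion (100 wide, 275 long, top at 100 mm) starts 60 mm to +y, the fixed base under it 65 mm to +y.
- rest_board (a joint): Tilt of the hinged arm rest about its far end, 345 mm from the lift point: 0 = down on its stops, grows as the tongue rises, about 0.10 when the jack is fully up. It bears down with about 5 N at the lift point.
- wrist (a point): Rigid practice hand (about 230 mm long, 250 g) lying loose on the cushion, palm down, fingers to the tongue end: centre of its wrist, 21 mm above the cushion; the wrist is 42 mm high.
- jack_grip (a point): Loose lever jack, about 0.75 kg: base plate 270 x 64 x 8 mm (160 mm behind to 110 mm ahead of this point in x), dark upright tower 36 (x) x 30 (y) mm, top at 96 mm. This point: on the tower's centre line, 80 mm above the base's underside; the jack can be held by the tower. x points to the saddle, -x to the pump handle, z up.
- saddle_top (a point): Centre of the top of the jack's round saddle (36 mm across), 85 mm ahead (+x) of the tower's centre, 50 mm above the desk with the handle up; it rises straight up 90 mm per rad of handle, 45 mm at most, so it takes up a 10 mm gap before the tongue lifts.
- jack_handle (a joint): Pump handle: 0 = up (sprung, returns by itself), 0.5 = all the way down. Hinged about jack y in the tower's centre, 70 mm above the base's underside; points to -x, sloping up 0.35 rad at 0, down 0.15 rad at 0.5. No ratchet: the saddle follows it both ways. Pressing the paddle takes about 2 N unloaded, 5 to 8 N with the rest on the saddle.
- handle_pad (a point): Centre of the top face of the rubber paddle (50 long x 34 wide x 12 mm thick) at the handle's end, 135 mm from the handle's hinge; it goes from about 122 mm above the desk (handle up) to about 56 mm (handle down). The base plate lies under it, so pressing here does not tip the jack.
- jack_saddle (a joint): Rise of the saddle, 0 to 0.045 m.
- polish_a: Bystander: polish bottle, 28 mm across, 75 mm tall; origin under its centre.
- polish_b: Bystander: polish bottle, 28 mm across, 75 mm tall; origin under its centre.
- jar_small: Bystander: small jar, 44 mm across, 35 mm tall; origin under its centre.
- jar_wide: Bystander: wide jar, 72 mm across, 45 mm tall; origin under its centre.
- buffer: Bystander: nail buffer block 30 x 70 x 28 mm; origin under its centre.
- brush: Bystander: brush about 120 mm long, lying; origin near its middle.
- dish: Bystander: small dish, 64 mm across, 45 mm tall; origin under its centre.
Mind the look-alikes: they are no part of the job. Of the things that look like the part that bears bar_grip, the middle-sized one is meant.

How it is judged (in metres and radians):
On the way, in this order (a step that is already met when the one before it is completed fails the run):
1. the bar lies seated in both notches across the wrist, let go (horizontal distance between bar_mid and rest_seat below 0.014 m and z of bar_mid in the frame of rest_seat between -0.005 and 0.005 m and angle between the x axis of bar_mid and the x axis of rest_seat, either way round below 0.15 rad and angle between bar_mid's own z axis and vertical below 0.25 rad and contact force between each of the fingers, the arm and bar below 0.2 N and value of joint rest_board below 0.02 rad), for 0.2 s.
2. the jack stands on the desk, let go, its saddle centred under the lift point, handle up (horizontal distance between saddle_top and lift_point below 0.01 m and height (world z) of jack_grip below 0.084 m and angle between jack_grip's own z axis and vertical below 0.06 rad and contact force between each of the fingers, the arm and jack below 0.2 N and value of joint jack_handle below 0.08 rad and value of joint rest_board below 0.02 rad), for 0.2 s.
3. first stroke: the handle all the way down, the rest raised on the saddle (value of joint jack_handle above 0.42 rad and value of joint rest_board above 0.07 rad and contact force between jack_saddle and rest_board above 1.5 N), for 0.1 s.
4. the handle comes back up and the rest is down (value of joint jack_handle below 0.08 rad and value of joint rest_board below 0.02 rad), for 0.1 s.
At the end, for the whole second after the job is handed in: The robot holds the handle still and down (over 0.42 rad, over 1 N); the saddle carries the rest (over 0.07 rad, 1.5 N), within 13 mm of the lift point, jack flat on the desk; bar upright in both notches (14 mm, 5 mm in height), wrist within 20 mm of place; bar and rest not touched (all of step 3 and horizontal distance between saddle_top and lift_point below 0.013 m and height (world z) of jack_grip below 0.084 m and angle between jack_grip's own z axis and vertical below 0.06 rad and horizontal distance between bar_mid and rest_seat below 0.014 m and z of bar_mid in the frame of rest_seat between -0.005 and 0.005 m and angle between the x axis of bar_mid and the x axis of rest_seat, either way round below 0.15 rad and angle between bar_mid's own z axis and vertical below 0.25 rad and horizontal distance between wrist and rest_seat below 0.02 m and contact force between any of the fingers, the arm and jack_handle above 1 N and velocity of joint jack_handle between -0.1 and 0.1 rad/s and contact force between each of the fingers, the arm and bar below 0.2 N and contact force between each of the fingers, the arm and rest_board below 0.2 N); the arm keeps its last pose, push and grip.
It fails at once if a bystander is moved more than 30 mm (distance of any of polish_a, polish_b, jar_small, jar_wide, buffer, brush, dish from where it was at the start of the episode above 0.03 m).
It fails at once if the practice hand is pushed out of its place (not (horizontal distance between wrist and rest_seat below 0.03 m)).
It also fails if it takes over 72 s, if anything falls off the work surface, if the arm or the gripper's body presses on something with over 40 N, if the wrist force passes 120 N, or if a joint passes its speed limit or range.

## Robot

A 6-joint arm with a two-finger parallel gripper is mounted at the origin on the work surface. World frame = base frame: x ahead of the robot, y to its left, z up, the work surface at z = 0. Lengths are in mm, angles in rad, forces in N, time in s.
With the tool pointing down it reaches from about 350 to 775 mm from the base axis. Payload 7.3 kg.
Tool frame: the origin (TCP) lies midway between the tips of the shut fingers; the grasp point (between the pads) lies 19 mm behind it; z points along the fingers, y is the line along which they close (so a half turn about z gives the same grasp; the last joint's range is limited). The gripper opens to 92 mm and grips with 3 to 60 N. Pads are 19 mm wide; open, the fingers measure 130 mm over their backs; the gripper's body (75 mm by 190 mm) begins 47 mm behind the grasp point.
Start: joints at [1.056, 0.342, 1.524, -0, 1.275, -0.146], TCP at [189.247, 489.725, 226.741] pointing down, gripper open.
Joint ranges: [-2.53, 2.53], [-0.77, 2.02], [0.04, 2.7], [-1, 4.14], [0.28, 2.66], [-3.11, 3.11]. Speed limits (rad/s): [2.57, 2.57, 3.14, 3.14, 3.14, 3.14].

## Interface

Orientations are given as [roll, pitch, yaw] about the fixed x, y, z axes, in that order (R = Rz(yaw) Ry(pitch) Rx(roll)).
In Python, from plant import get_obs, capture, camera_model, close_job, search_frame, regions_of, pinpoint gives the robot as it stands. The module is installed in compiled form; this text tells all that it offers.
- The arm moves only by the shell command python3 -m pendant 'ROWS'. ROWS is JSON, one flat list of numbers, 7 for each row, row after row: the shift along the tool's x, y, z in units of 30 mm (1.0 is 30 mm), then the turn, a rotation vector about the tool's x, y, z in units of 4 degrees (1.0 is 4 degrees), then the closure, from -1 (fully open) to 1 (shut), so that 0 is half open. In form: [dx, dy, dz, wx, wy, wz, gripper, dx, dy, dz, wx, wy, wz, gripper, ...]. A call has 1 to 12 rows; each row shifts and turns the commanded pose from where the row before left it, along the tool's axes as they then stand; what a row does not reach is not made up. A row lasts 1/10 s, in which the tool goes at most 50 mm and 8.59 degrees, less where a joint would pass 70% of its speed; a pose out of reach is approached as far as the arm can. A call with a number of a shift or a turn outside -1 to 1 is refused whole. A call with a gripper value outside its range is refused whole. The fingers move at their own pace and stop on an object; the grip force is fixed at half the most. Time passes only in rows, so rows that do not move let the fingers close. It gives the time, the measured TCP pose, the force, the opening and the grip force at its end, in the units of the state.
- get_obs(): the state, without advancing time (a new reading comes with each control period).
- capture(name): name is "scene" or "side" or "wrist"; returns the picture (420x560x3 uint8, red, green, blue); there is no depth.
- camera_model(name): a dict with "fov_y" (degrees; the focal length in pixels is half the picture's height over the tangent of half this angle, whatever the lens; pixels are square), "cx", "cy" (the principal point, pixels), "D" ([k1, k2, p1, p2, k3] as OpenCV has them; the pictures are not rectified), "pose" (4x4, takes a point from camera to world coordinates). Camera axes: x right, y up, looking along -z (the intrinsics and any distortion apply to the point x, -y, -z); pixel columns grow to the right and rows downward; lengths in mm; the calibration is good to about 2 mm. A picture is of the moment at which its call begins: read the wrist's pose just before it. camera_model takes no time and is no camera call; for the wrist camera it gives the pose at the moment of the call.
- close_job(): hands the job in; it is judged then, once.
Trained networks look in the newest picture that a camera, given by its name, has taken for a name from the list of things; names that differ only in an ending like _2 or _b are one class to them, and where a whole thing is asked for, a point or a joint stands for the part that bears it (a point fixed in the world has none). Each returns a list of dicts, best first, with "score" (0 to 1); they miss things now and then, are a little off and sometimes report something else, mostly with a low value. They report only what shows in the picture. A call takes as long as a camera call. They do not tell look-alikes from the thing itself.
- search_frame(camera, thing): "location" ([column, row] in pixels, amid what is visible of it).
- regions_of(camera, thing): "pixels" (420x560 bool, what is visible of it) and "location" ([column, row] in pixels, amid what is visible of it).
- pinpoint(camera, thing): "location" ([column, row] in pixels: a listed point, or the origin of a listed thing).
The state is a dict: "time": time; "joint_positions": joint angles; "dq": joint speeds; "tau": joint torques, N m; "tool_pos": TCP position; "tcp_rot": TCP orientation; "contact_force": force on the tool from outside, world axes, zero at the start; "moment": the same for the moment, N m; "grip_width": finger opening in mm; "finger_force": force on a finger pad.
Only numpy, scipy, OpenCV 4.12 (cv2) and the standard library are available. Lean on these libraries where they do the work, as an engineer would, in place of code of your own. Each camera call takes 0.05 s, during which the arm holds its last target. There are 200 camera calls.

## Working session

There is one attempt and no reset: what is moved stays moved. The work goes in short steps, Python scripts to look and compute and a shell command to move; the robot and the scene stay as the last step left them, time stands still between calls to the robot, and variables do not carry over. Pictures are saved under pics/ and viewed, at most 10 in all, crops included, and the job is handed in when it is done.

```bash
mkdir -p pics; cat > h.py <<'E'
import numpy as np, cv2
from plant import *
from scipy.spatial.transform import Rotation as Ro
def K(m):
    f=210/np.tan(np.radians(m['fov_y'])/2); return np.array([[f,0,m['cx']],[0,f,m['cy']],[0,0,1.]])
def ray(m,px):
    u=cv2.undistortPoints(np.array([[px]],float),K(m),np.array(m['D'],float))[0,0]
    T=np.array(m['pose']); d=T[:3,:3]@np.array([u[0],-u[1],-1]); return T[:3,3],d/np.linalg.norm(d)
def atz(m,px,z):
    o,d=ray(m,px); return o+d*(z-o[2])/d[2]
def proj(m,P):
    T=np.array(m['pose']); p=(np.asarray(P,float).reshape(-1,3)-T[:3,3])@T[:3,:3]
    p=p*[1,-1,-1]; return cv2.projectPoints(p,np.zeros(3),np.zeros(3),K(m),np.array(m['D'],float))[0][:,0]
def tri(obs):
    A=np.zeros((3,3));b=np.zeros(3)
    for m,px in obs:
        o,d=ray(m,px);Q=np.eye(3)-np.outer(d,d);A+=Q;b+=Q@o
    return np.linalg.solve(A,b)
def snap(c,name):
    m=camera_model(c);im=capture(c);cv2.imwrite('pics/'+name,im[:,:,::-1]);return m,im
E
python3 - <<'E'
from h import *
ims=[]
for c in("scene","side"):
    m,im=snap(c,c+'0.png');ims.append(im)
    print(c,np.array(m['pose']).round(2).tolist(),m['fov_y'])
    for t in("bar_grip","bar_mid","rest_seat","lift_point","jack_grip","saddle_top","handle_pad","wrist"):
        print(t,[(np.round(r['location']).tolist(),round(r['score'],2)) for r in pinpoint(c,t)[:4]])
print(get_obs())
E
```

```text
scene [[-0.7, -0.45, 0.55, 1256.52], [0.71, -0.44, 0.55, 607.43], [-0.01, 0.77, 0.64, 914.49], [0.0, 0.0, 0.0, 1.0]] 44.849058606133724
bar_grip [([276.0, 221.0], 0.93), ([391.0, 227.0], 0.86), ([482.0, 282.0], 0.62)]
bar_mid [([483.0, 291.0], 0.96), ([390.0, 234.0], 0.88), ([280.0, 232.0], 0.7)]
rest_seat [([357.0, 269.0], 0.72), ([186.0, 150.0], 0.46), ([277.0, 231.0], 0.26)]
lift_point [([299.0, 244.0], 0.88)]
jack_grip [([218.0, 176.0], 0.91)]
saddle_top [([233.0, 199.0], 0.6)]
handle_pad [([190.0, 149.0], 0.67)]
wrist [([358.0, 286.0], 0.76)]
side [[0.97, 0.13, -0.2, 288.57], [-0.24, 0.53, -0.81, -1172.38], [-0.0, 0.84, 0.55, 823.0], [0.0, 0.0, 0.0, 1.0]] 55.131315134160566
bar_grip [([213.0, 164.0], 0.77), ([282.0, 233.0], 0.6), ([210.0, 204.0], 0.59), ([297.0, 255.0], 0.46)]
bar_mid [([281.0, 240.0], 0.81), ([210.0, 170.0], 0.5), ([214.0, 209.0], 0.42)]
rest_seat [([286.0, 155.0], 0.8)]
lift_point [([284.0, 207.0], 0.7)]
jack_grip [([308.0, 265.0], 0.82), ([281.0, 238.0], 0.53), ([297.0, 255.0], 0.49)]
saddle_top [([302.0, 255.0], 0.61), ([285.0, 154.0], 0.51), ([280.0, 239.0], 0.19)]
handle_pad [([328.0, 287.0], 0.5)]
wrist [([286.0, 163.0], 0.66)]
{'time': 0.9, 'joint_positions': array([ 1.05599902e+00,  3.41980202e-01,  1.52412143e+00, -3.84596416e-05,
        1.27536582e+00, -1.46013954e-01]), 'dq': array([-0.00152006, -0.00042671, -0.00038915, -0.00094942,  0.00042516,
        0.00037925]), 'tau': array([ 4.99865710e-04, -4.31124616e+01, -2.44472158e+01,  7.19716516e-02,
        4.81786451e-02,  6.78358720e-05]), 'tool_pos': array([189.25845975, 489.71933531, 226.74330089]), 'tcp_rot': array([3.14147413e+00, 5.46206921e-05, 2.77282049e+00]), 'contact_force': array([ 0.00897797, -1.3137111 ,  0.31864521]), 'moment': array([0.00664808, 0.02582448, 0.03986953]), 'finger_force': 0.0, 'grip_width': 91.47919443353351}
```

View pics/scene0.png

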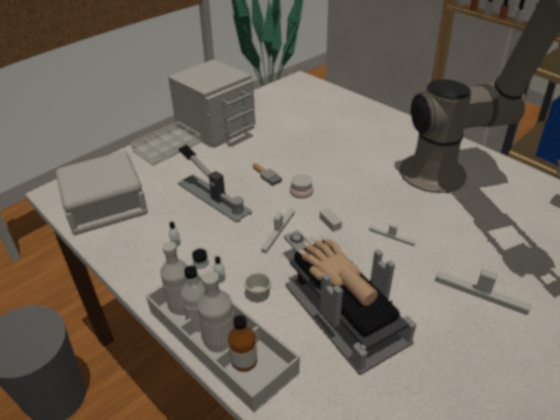

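View pics/side0.png

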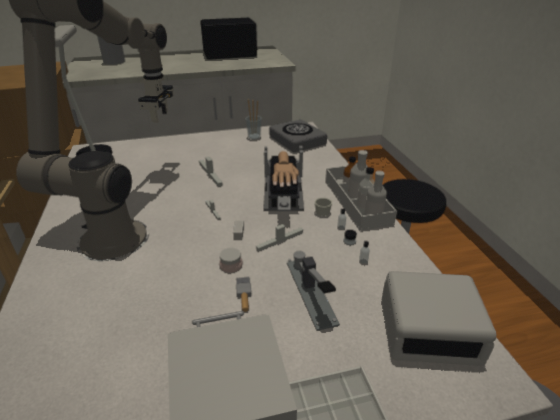

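The scene shows three bar-like things: (279,229), (391,233) and (483,287). In the side view they are at (281,238), (213,209) and (210,168). The rest is at (340,280) with its stud at about (297,238), and the jack is at (217,190). Next I compute bar sizes and positions.

```bash
python3 - <<'E'
from h import *
S=camera_model("scene");D=camera_model("side")
capture("scene");capture("side")
for c,m in(("scene",S),("side",D)):
    for r in regions_of(c,"bar_grip")[:5]:
        ys,xs=np.nonzero(r['pixels']);
        P=np.array([atz(m,(x,y),8)[:2] for x,y in zip(xs,ys)])
        box=cv2.minAreaRect(P.astype(np.float32))
        print(c,np.round(r['location']),round(r['score'],2),len(xs),np.round(box[0]),np.round(box[1]),round(box[2],1))
T=lambda a,b:tri([(S,a),(D,b)]).round(1)
print('bars mid',T((280,232),(281,240)),T((390,234),(214,209)),T((483,291),(210,170)))
print('lift',T((299,244),(284,207)),'seat',T((357,269),(286,155)),'wrist',T((358,286),(286,163)))
print('jackgrip',T((218,176),(308,265)),'saddle',T((233,199),(302,255)),'pad',T((190,149),(328,287)))
for t in("polish_a","jar_small","jar_wide","buffer","brush","dish"):
    for c,m in(("scene",S),("side",D)):
        print(t,c,[(np.round(r['location']).tolist(),round(r['score'],2),atz(m,r['location'],0)[:2].round().tolist()) for r in pinpoint(c,t)[:3]])
im=cv2.imread('pics/scene0.png')
a=cv2.resize(im[190:330,225:445],None,fx=3.6,fy=3.6,interpolation=cv2.INTER_CUBIC)
cv2.imwrite('pics/crop1.png',a)
E
```

```text
scene [275. 227.] 0.76 470 [ 548. -157.] [192.  45.] 20.9
scene [486. 287.] 0.72 1431 [335. 362.] [104. 233.] 14.5
scene [395. 233.] 0.6 378 [332.  85.] [ 63. 134.] 11.3
side [210. 206.] 0.64 93 [343.  93.] [ 26. 118.] 9.0
side [282. 236.] 0.6 422 [ 532. -125.] [186.  83.] 24.8
bars mid [ 5.440e+02 -1.438e+02 -5.000e-01] [348.7  81.8   9. ] [365.2 372.   17.9]
lift [583.7 -33.2  53.7] seat [639.3 178.8 151.7] wrist [643.1 189.6 111.3]
jackgrip [ 563.2 -374.1   82.3] saddle [ 573.9 -294.4   49.7] pad [ 568.8 -500.7  119.3]
polish_a scene [([173.0, 243.0], 0.75, [774.0, -317.0]), ([217.0, 281.0], 0.66, [779.0, -124.0])]
polish_a side [([342.0, 227.0], 0.71, [768.0, -128.0]), ([359.0, 262.0], 0.6, [753.0, -310.0])]
jar_small scene [([204.0, 265.0], 0.83, [767.0, -191.0])]
jar_small side [([350.0, 240.0], 0.71, [768.0, -203.0])]
jar_wide scene [([299.0, 192.0], 0.63, [374.0, -233.0])]
jar_wide side [([231.0, 266.0], 0.97, [365.0, -233.0]), ([284.0, 156.0], 0.54, [712.0, 465.0])]
buffer scene [([329.0, 224.0], 0.84, [425.0, -68.0])]
buffer side [([237.0, 230.0], 0.55, [412.0, -56.0])]
brush scene [([266.0, 178.0], 0.83, [393.0, -355.0])]
brush side [([244.0, 299.0], 0.77, [381.0, -378.0])]
dish scene [([260.0, 297.0], 0.79, [737.0, -10.0])]
dish side [([324.0, 209.0], 0.7, [746.0, -6.0]), ([360.0, 262.0], 0.32, [757.0, -313.0])]
```

View pics/crop1.png

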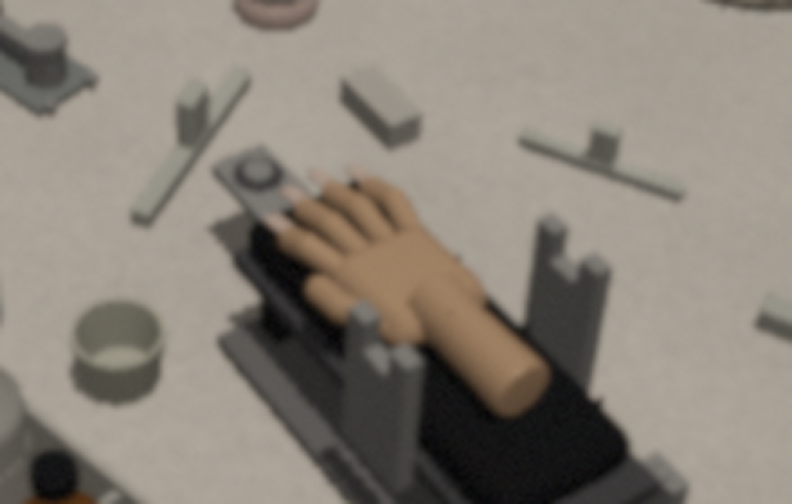

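The middle-sized bar is at scene pixel (279,229), about 185 mm long, against about 130 mm for the one at (391,233) and 230 mm for the one at (483,287). The crop confirms it. Moving over it.

```bash
cat >> h.py <<'E'
def go(x,y,z=None,yaw=None):
    "totals in pendant units, shift taken AFTER the turn, tool down"
    o=get_obs();p=o['tool_pos'];w=o['tcp_rot'][2];z=p[2] if z is None else z
    yaw=np.degrees(w) if yaw is None else yaw
    t=(np.degrees(w)-yaw+90)%180-90;a=w-np.radians(t)
    d=np.array([x,y,z])-p;u=[d[:2]@[np.cos(a),np.sin(a)],d[:2]@[np.sin(a),-np.cos(a)],-d[2]]
    print('at',p.round(1),'rpy',np.degrees(o['tcp_rot']).round(1),'shift',np.round(np.array(u)/30,2),'wz',round(t/4,2),'t',round(o['time'],2),'q6',round(o['joint_positions'][5],2))
E
python3 -m pendant '[-0.5,-0.9,0,0,0,-1,-1,-0.5,-0.9,0,0,0,-1,-1,-0.5,-0.9,0,0,0,-1,-1,-0.5,-0.9,0,0,0,-1,-1,-0.5,-0.9,0,0,0,-1,-1,-0.5,-0.9,0,0,0,-1,-1,-0.5,-0.9,0,0,0,-1,-1,-0.5,-0.9,0,0,0,-1,-1,-0.5,-0.9,0,0,0,-1,-1,-0.5,-0.9,0,0,0,-1,-1]'
python3 -c "
from h import *
go(545,-150,227,201)
S=camera_model('scene')
a=atz(S,(265.8,249.7),8);b=atz(S,(291.7,210.8),8);print(a,b,np.degrees(np.arctan2(*(a-b)[1::-1])),np.linalg.norm(a-b))"
```

```text
time: 2.7
tool_pos: [322.1, 216.4, 227.0]
tcp_rot: [3.141, 0.001, -2.809]
contact_force: [-0.5, 0.7, 0.0]
grip_width: 91.9
finger_force: 0.0
at [322.1 216.4 227. ] rpy [ 180.    0. -161.] shift [ -2.56 -14.06   0.  ] wz -0.49 t 2.7 q6 -1.51
[ 622.4636548  -113.35197298    8.        ] [ 461.71092419 -177.33942863    8.        ] 21.704976659706684 173.0197528585454
```

```bash
python3 -m pendant '[-0.2,-1,0,0,0,-0.5,-1,-0.2,-1,0,0,0,0,-1,-0.2,-1,0,0,0,0,-1,-0.2,-1,0,0,0,0,-1,-0.2,-1,0,0,0,0,-1,-0.2,-1,0,0,0,0,-1,-0.2,-1,0,0,0,0,-1,-0.2,-1,0,0,0,0,-1,-0.2,-1,0,0,0,0,-1,-0.2,-1,0,0,0,0,-1,-0.2,-1,0,0,0,0,-1,-0.2,-1,0,0,0,0,-1]' >/dev/null
python3 -m pendant '[0,-1,0,0,0,0,-1,0,-1,0,0,0,0,-1,0,0,0,0,0,0,-1]' >/dev/null
python3 - <<'E'
from h import *
m,im=snap("wrist","w1.png")
for t in("bar_grip","bar_mid"):
    print(t,[(np.round(r['location']).tolist(),round(r['score'],2),atz(m,r['location'],38 if t=="bar_grip" else 8).round(1).tolist()) for r in pinpoint("wrist",t)[:3]])
for r in regions_of("wrist","bar_grip")[:2]:
    ys,xs=np.nonzero(r['pixels']);P=np.array([atz(m,(x,y),16)[:2] for x,y in zip(xs,ys)])
    b=cv2.minAreaRect(P.astype(np.float32));print(len(xs),b)
go(545,-147,227,201.7); print(np.array(m['pose']).round(2))
E
```

```text
bar_grip [([290.0, 194.0], 0.68, [539.5, -145.2, 38.0]), ([533.0, 108.0], 0.65, [347.1, 76.0, 38.0]), ([319.0, 331.0], 0.39, [705.9, -38.6, 38.0])]
bar_mid [([522.0, 110.0], 0.87, [344.9, 86.7, 8.0]), ([75.0, 155.0], 0.64, [594.4, -415.9, 8.0]), ([288.0, 184.0], 0.63, [535.2, -149.2, 8.0])]
1077 ((345.77020263671875, 71.87337493896484), (18.00440216064453, 121.76419830322266), 15.221870422363281)
at [ 537.2 -149.   226.7] rpy [ 180.    -0.  -159.1] shift [-0.27 -0.03 -0.01] wz -0.2 t 4.4 q6 -2.34
[[-3.5000e-01 -9.0000e-01 -2.7000e-01  4.6432e+02]
 [ 9.4000e-01 -3.4000e-01 -1.0000e-01 -1.8067e+02]
 [ 0.0000e+00 -2.9000e-01  9.6000e-01  3.8246e+02]
 [ 0.0000e+00  0.0000e+00  0.0000e+00  1.0000e+00]]
```

View pics/w1.png

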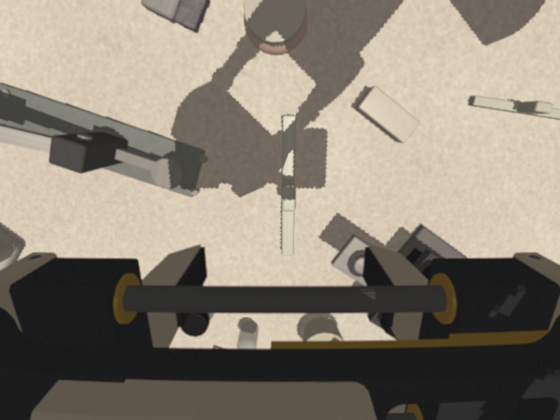

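The bar is vertical in the wrist image, its ends at about (289,115) and (288,253), with the block at about (290,195). So yaw is right.

```bash
python3 - <<'E'
from h import *
m=camera_model("wrist")
a=atz(m,(288.5,115),16);b=atz(m,(288,254),12);print(a,b,(a+b)/2,np.linalg.norm(a-b),np.degrees(np.arctan2(*(b-a)[1::-1])))
for z in(38,60):print(z,atz(m,(289,195),z),atz(m,(289,209),z),atz(m,(289,180),z))
im=cv2.imread('pics/w1.png');cv2.imwrite('pics/w1c.png',cv2.resize(im[100:270,220:360],None,fx=3.5,fy=3.5,interpolation=cv2.INTER_CUBIC))
mm=(a+b)/2; go(mm[0],mm[1],52-19-3,np.degrees(np.arctan2(*(b-a)[1::-1])))
E
```

```text
[ 454.78439462 -174.6614947    16.        ] [ 622.24559902 -110.60660964   12.        ] [ 538.51499682 -142.63405217   14.        ] 179.33846012217435 20.93214336622688
38 [ 539.60697406 -141.60865451   38.        ] [ 555.69480039 -135.38128026   38.        ] [ 522.84344204 -148.09614123   38.        ]
60 [ 534.74261785 -143.87494787   60.        ] [ 549.80442411 -138.04473174   60.        ] [ 519.04819981 -149.94868749   60.        ]
at [ 537.2 -149.   226.7] rpy [ 180.    -0.  -159.1] shift [-0.12  0.18  6.56] wz -0.01 t 4.4 q6 -2.34
```

View pics/w1c.png

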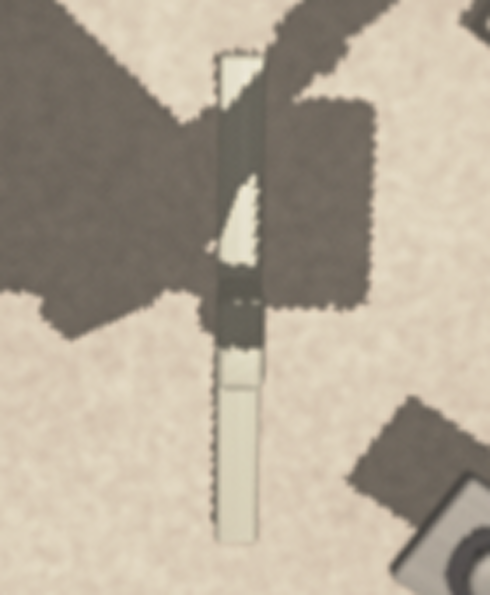

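```bash
python3 -m pendant '[-0.12,0.18,0.9,0,0,0,-1,0,0,1,0,0,0,-1,0,0,1,0,0,0,-1,0,0,1,0,0,0,-1,0,0,1,0,0,0,-1,0,0,1,0,0,0,-1,0,0,0.8,0,0,0,-1,0,0,0,0,0,0,1,0,0,0,0,0,0,1,0,0,0,0,0,0,1,0,0,0,0,0,0,1,0,0,0,0,0,0,1]'; python3 -m pendant '[0,0,0,0,0,0,1,0,0,-1,0,0,0,1,0,0,-1,0,0,0,1,0,0,-1,0,0,0,1,0,0,-1,0,0,0,1,0,0,-1,0,0,0,1,0,0,-1,0,0,0,1,0,0,-1,0,0,0,1]'
python3 -c "
from h import *
go(639,179,240,165.5)"
```

```text
time: 5.6
tool_pos: [539.6, -143.7, 26.9]
tcp_rot: [-3.14, 0.002, -2.777]
contact_force: [0.2, -0.4, -0.1]
grip_width: 56.4
finger_force: 0.0
time: 6.4
tool_pos: [538.7, -143.5, 237.3]
tcp_rot: [-3.141, 0.0, -2.777]
contact_force: [-0.1, -1.0, 0.2]
grip_width: 0.3
finger_force: 0.0
at [ 538.7 -143.5  237.3] rpy [-180.     0.  -159.1] shift [-0.54 11.24 -0.09] wz 8.84 t 6.4 q6 -2.33
```

The fingers need more time to close, so I repeat with longer waiting.

```bash
python3 -m pendant '[0,0,0,0,0,0,-1,0,0,0,0,0,0,-1,0,0,0,0,0,0,-1,0,0,0,0,0,0,-1,0,0,0,0,0,0,-1,0,0,1,0,0,0,-1,0,0,1,0,0,0,-1,0,0,1,0,0,0,-1]'
python3 - <<'E'
from h import *
m,im=snap("wrist","w2.png")
print([(np.round(r['location']).tolist(),round(r['score'],2),atz(m,r['location'],38).round(1).tolist()) for r in pinpoint("wrist","bar_grip")[:3]])
print(proj(m,[[454.8,-174.7,16],[622.2,-110.6,12],[550.8,-137.6,60]]))
E
```

```text
time: 7.2
tool_pos: [538.8, -143.4, 144.3]
tcp_rot: [3.141, -0.0, -2.777]
contact_force: [-0.0, 0.4, 0.1]
grip_width: 59.9
finger_force: 0.0
[([280.0, 211.0], 0.97, [540.0, -146.7, 38.0])]
[[284.74474879 109.14021412]
 [284.88907944 283.12017728]
 [285.3363689  233.32017345]]
```

View pics/w2.png

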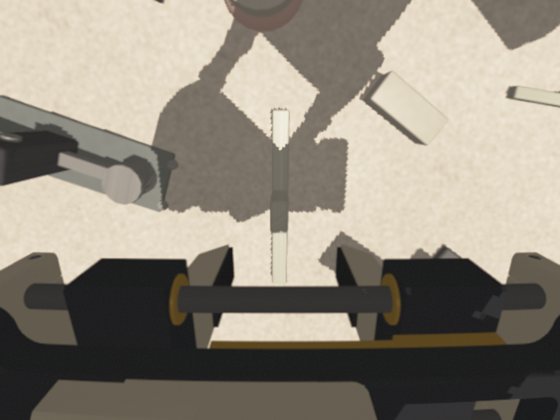

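```bash
python3 -m pendant '[0,-0.12,0.8,0,0,0,-1,0,0,0.8,0,0,0,-1,0,0,0.8,0,0,0,-1,0,0,0.8,0,0,0,-1,0,0,0.8,0,0,0,-1,0,0,0,0,0,0,1,0,0,0,0,0,0,1,0,0,0,0,0,0,1,0,0,0,0,0,0,1,0,0,0,0,0,0,1,0,0,0,0,0,0,1,0,0,0,0,0,0,1]'; python3 -m pendant '[0,0,0,0,0,0,1,0,0,0,0,0,0,1,0,0,0,0,0,0,1,0,0,0,0,0,0,1,0,0,0,0,0,0,1]'
```

```text
time: 8.5
tool_pos: [540.4, -146.9, 26.0]
tcp_rot: [-3.141, 0.0, -2.777]
contact_force: [0.3, 0.4, -0.3]
grip_width: 40.5
finger_force: 0.0
time: 9.0
tool_pos: [540.3, -146.9, 25.7]
tcp_rot: [3.142, 0.0, -2.777]
contact_force: [1.6, -0.0, -0.3]
grip_width: 15.9
finger_force: 30.0
```

```bash
python3 -m pendant '[0,0,-1,0,0,0,1,0,0,-1,0,0,0,1,-0.5,0.8,-1,0,0,0.98,1,-0.5,0.8,-1,0,0,0.98,1,-0.4,0.9,-1,0,0,0.98,1,-0.4,0.9,-1,0,0,0.98,1,-0.3,0.9,-0.7,0,0,0.98,1,-0.2,1,0,0,0,0.98,1,-0.2,1,0,0,0,0.98,1,-0.1,1,0,0,0,0.98,1,0,1,0,0,0,0.98,1,0,0.9,0,0,0,0,1]'
python3 - <<'E'
from h import *
go(639,179,235,165.5)
for c in("scene","side"):
    m,im=snap(c,c+'1.png')
    for t in("rest_seat","lift_point","wrist","bar_mid"):
        print(c,t,[(np.round(r['location'],1).tolist(),round(r['score'],2)) for r in pinpoint(c,t)[:3]])
    g=camera_model(c)
im=cv2.imread('pics/scene1.png')
im2=cv2.imread('pics/scene0.png')
a=cv2.resize(im2[215:365,260:440],None,fx=4.4,fy=4,interpolation=cv2.INTER_CUBIC)
cv2.imwrite('pics/rest.png',a)
m,im=snap("wrist","w3.png")
for t in("rest_seat","lift_point","wrist"):
    print(t,[(np.round(r['location'],1).tolist(),round(r['score'],2)) for r in pinpoint("wrist",t)[:3]])
E
```

```text
time: 10.2
tool_pos: [603.8, 140.0, 226.4]
tcp_rot: [-3.142, -0.001, 2.889]
contact_force: [0.1, -0.8, -0.6]
grip_width: 15.7
finger_force: 30.0
at [603.8 140.  226.4] rpy [-1.800e+02 -1.000e-01  1.655e+02] shift [-0.81  1.55 -0.29] wz 0.0 t 10.2 q6 -1.21
scene rest_seat [([356.3, 269.7], 0.81)]
scene lift_point [([297.0, 243.4], 0.67)]
scene wrist [([356.2, 283.2], 0.72), ([201.3, 263.9], 0.42), ([267.9, 176.9], 0.33)]
scene bar_mid [([482.5, 292.6], 0.61), ([352.5, 236.1], 0.58), ([390.3, 236.5], 0.52)]
side rest_seat [([283.3, 153.9], 0.59)]
side lift_point [([285.8, 207.0], 0.81)]
side wrist [([283.6, 160.1], 0.62)]
side bar_mid [([212.4, 172.0], 0.72), ([278.1, 146.0], 0.56), ([216.5, 210.4], 0.45)]
rest_seat [([357.8, 243.2], 0.65)]
lift_point [([127.0, 214.4], 0.82), ([288.3, 270.3], 0.44)]
wrist [([349.1, 231.6], 0.93)]
```

View pics/w3.png

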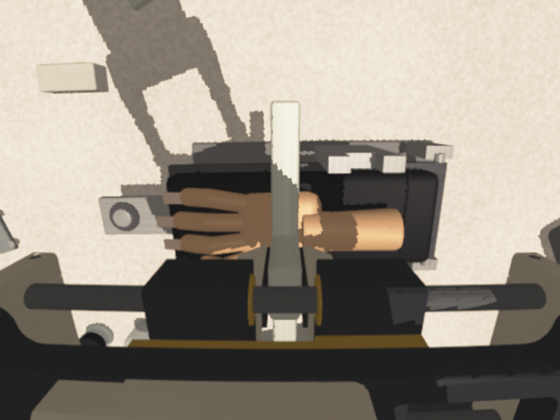

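The wrist view shows the bar held vertically at column 285, the stud at (124,216), and the prongs of one post at about (340,163) and (395,163). The rest lies almost square to the tool.

```bash
python3 - <<'E'
from h import *
S=camera_model("scene");D=camera_model("side");W=camera_model("wrist")
print('seat',tri([(S,(356.6,269.4)),(D,(284.5,154.5)),(W,(357.8,243.2))]),[atz(m,p,154).round(1)[:2] for m,p in((S,(356.6,269.4)),(D,(284.5,154.5)),(W,(357.8,243.2)))])
print('lift',[atz(m,p,60).round(1)[:2] for m,p in((S,(298,243.7)),(D,(285,207)),(W,(127,214.4)))],'stud top w',atz(W,(124,216),77))
print('wrist',[atz(m,p,121).round(1)[:2] for m,p in((S,(357,284)),(D,(284.5,161.5)),(W,(349.1,231.6)))])
for p in((328,163),(350,163),(372,160),(384,163),(406,163)):print(p,atz(W,p,168).round(1))
im=cv2.imread('pics/w3.png');cv2.imwrite('pics/w3c.png',cv2.resize(im[90:270,260:460],None,fx=4,fy=3.3,interpolation=cv2.INTER_CUBIC))
E
```

```text
seat [637.99404491 186.08938872 151.99696792] [array([633.5, 181.7]), array([638.4, 169.5]), array([636.3, 192.4])]
lift [array([588.4, -30.8]), array([585.3, -44.3]), array([580.5, -42.1])] stud top w [578.54751794 -35.62288925  77.        ]
wrist [array([639.4, 191.1]), array([640.2, 176.1]), array([638.3, 191.6])]
(328, 163) [563.1 180.7 168. ]
(350, 163) [567. 196. 168.]
(372, 160) [568.8 211.8 168. ]
(384, 163) [573.  219.9 168. ]
(406, 163) [576.9 235.5 168. ]
```

View pics/w3c.png

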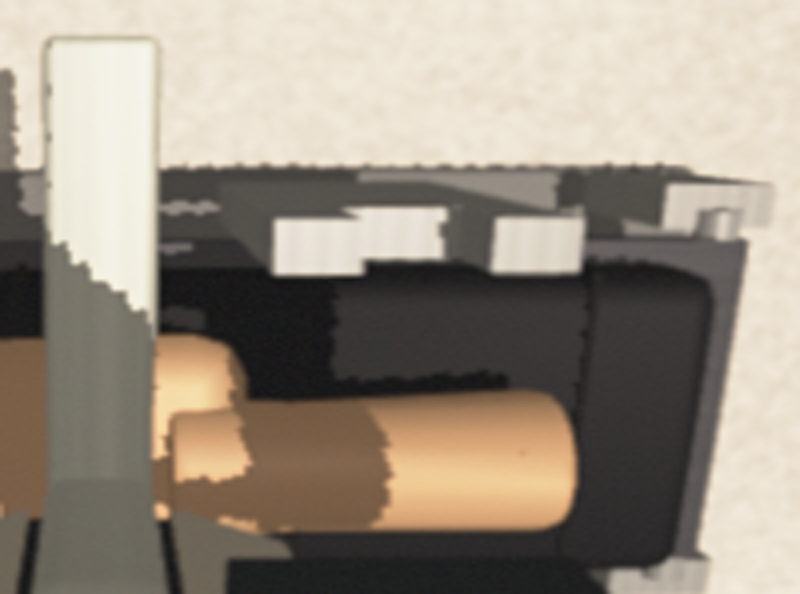

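```bash
python3 -m pendant '[-0.3,0.9,-0.3,0,0,0,1,-0.3,0.9,0,0,0,0,1,0,0.13,0,0,0,0,1,0,0,0,0,0,0,1]'
python3 - <<'E'
from h import *
go(636,191.5,225,165.9)
W,im=snap("wrist","w4.png")
for t in("rest_seat","lift_point","wrist","bar_mid"):
    print(t,[(np.round(r['location'],1).tolist(),round(r['score'],2)) for r in pinpoint("wrist",t)[:3]])
a=cv2.resize(im[60:280,:],None,fx=1.4,fy=2.4,interpolation=cv2.INTER_CUBIC)[:,:,::-1]
cv2.imwrite('pics/w4c.png',a)
E
```

```text
time: 11.3
tool_pos: [635.7, 190.4, 235.1]
tcp_rot: [-3.141, -0.001, 2.891]
contact_force: [-0.6, 0.5, -1.2]
grip_width: 15.7
finger_force: 30.0
at [635.7 190.4 235.1] rpy [-1.800e+02 -1.000e-01  1.657e+02] shift [-0.    0.04  0.34] wz -0.06 t 11.3 q6 -1.14
rest_seat []
lift_point [([81.0, 196.3], 0.9)]
wrist [([284.5, 207.5], 0.97), ([283.3, 245.7], 0.18)]
bar_mid [([283.6, 247.1], 0.87)]
```

View pics/w4c.png

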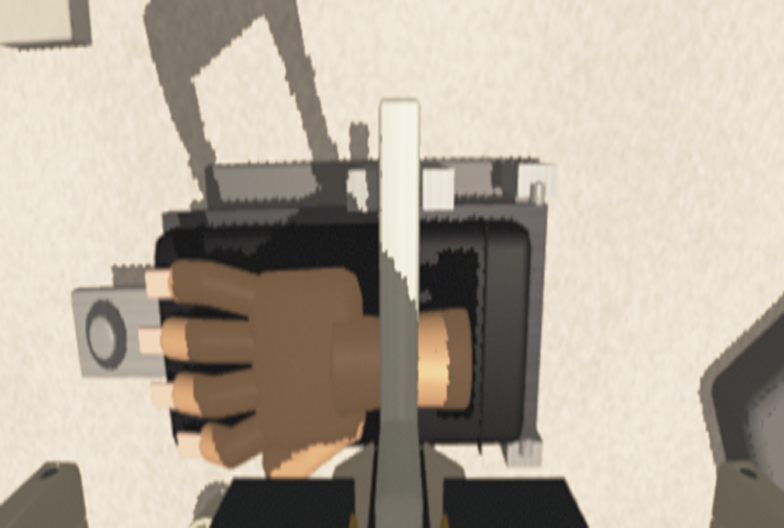

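```bash
python3 - <<'E'
from h import *
W=camera_model("wrist");o=get_obs()
a=o['tcp_rot'][2]
for p,z in(((286.1,138.3),168),((285.3,101.7),226),((78,199),77)):
    q=atz(W,p,z)-o['tool_pos'];print(p,q[:2]@[np.cos(a),np.sin(a)],q[:2]@[np.sin(a),-np.cos(a)],atz(W,p,z))
E
```

```text
(286.1, 138.3) 67.12716508048953 1.0657233999989966 [570.96445188 206.92206538 168.        ]
(285.3, 101.7) 89.03997552764247 0.27537171616704803 [549.54837358 211.62817925 226.        ]
(78, 199) -1.6252033650037783 -229.8537014060893 [579.8806253  -33.84996532  77.        ]
```

```bash
python3 -m pendant '[0,0.03,0.5,0,0,0,1,0,0,0.5,0,0,0,1,0,0,0.5,0,0,0,1,0,0,0.4,0,0,0,1,0,0,0.12,0,0,0,1,0,0,0.06,0,0,0,1,0,0,0,0,0,0,1]'
```

```text
time: 12.25
tool_pos: [636.4, 190.8, 173.8]
tcp_rot: [3.141, 0.001, 2.89]
contact_force: [-1.2, 0.0, -1.0]
grip_width: 15.4
finger_force: 30.0
```

```bash
python3 -m pendant '[0,0,0.04,0,0,0,1,0,0,0,0,0,0,1]';python3 -m pendant '[0,0,0,0,0,0,0.4,0,0,0,0,0,0,0.4,0,0,0,0,0,0,0.4,0,0,0,0,0,0,0.4,0,0,0,0,0,0,0,0,0,0,0,0,0,0,0,0,-0.5,0,0,0,0,0,0,-1,0,0,0,-1,0,0,-1,0,0,0,-1,0,0,0,0,0,0,-1]'
python3 - <<'E'
from h import *
W,im=snap("wrist","w5.png");snap("scene","s2.png")
cv2.imwrite('pics/w5c.png',np.hstack([im[60:300,:][:,:,::-1],cv2.resize(cv2.imread('pics/s2.png')[210:330,280:400],(240,240))]))
for t,z in(("bar_mid",154),("bar_grip",184),("rest_seat",154),("lift_point",60),("wrist",121)):
    print(t,[(np.round(r['location'],1).tolist(),round(r['score'],2),atz(W,r['location'],z).round(1)) for r in pinpoint("wrist",t)[:2]])
go(564,-370,235,84)
E
```

```text
time: 12.45
tool_pos: [636.4, 190.9, 172.6]
tcp_rot: [3.141, 0.001, 2.89]
contact_force: [0.5, -0.0, -1.2]
grip_width: 16.0
finger_force: 30.0
time: 13.45
tool_pos: [638.0, 191.2, 252.3]
tcp_rot: [3.138, 0.008, 2.89]
contact_force: [0.6, 0.2, 0.3]
grip_width: 65.2
finger_force: 0.0
bar_mid [([284.9, 206.4], 0.75, array([632.3, 193.4, 154. ]))]
bar_grip [([283.8, 222.8], 0.77, array([636.6, 191.2, 184. ]))]
rest_seat [([286.7, 211.1], 0.89, array([636.9, 193.9, 154. ]))]
lift_point [([85.9, 190.7], 0.93, array([579.3, -42. ,  60. ]))]
wrist [([282.2, 201.8], 0.95, array([636.4, 189.8, 121. ]))]
at [635.8 190.8 245.8] rpy [-1.799e+02 -1.000e-01  1.656e+02] shift [-18.84  -0.43   0.36] wz 20.4 t 13.8 q6 -1.14
```

View pics/w5c.png

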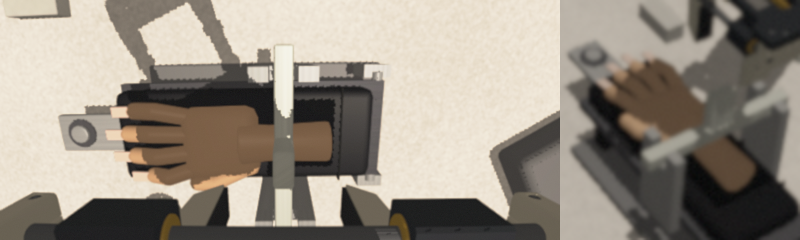

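The wrist view shows the bar seated in both notches (prongs either side at about (260,72) and (309,72)) and the hand in place. Next I move over the stud to pin the lift point down, using numbers only because the pictures are used up.

```bash
python3 -m pendant '[0,-1,0,0,0,1,-1,-0.1,-1,0,0,0,1,-1,-0.2,-1,0,0,0,1,-1,-0.2,-1,0,0,0,1,-1,-0.3,-0.95,0,0,0,1,-1,-0.4,-0.9,0,0,0,1,-1,-0.4,-0.9,0,0,0,1,-1,-0.5,-0.9,0,0,0,1,-1,0,0,0,0,0,1,-1,0,0,0,0,0,0,-1]'
python3 - <<'E'
from h import *
go(564,-370,245,84)
W,im=snap("wrist","w6.png")
for t,z in(("lift_point",60),("bar_mid",154),("rest_seat",154),("jack_grip",80),("saddle_top",50),("handle_pad",122)):
    print(t,[(np.round(r['location'],1).tolist(),round(r['score'],2),atz(W,r['location'],z).round(1)) for r in pinpoint("wrist",t)[:2]])
s=proj(W,[[580,-36,77]])[0];print('stud pred',s)
g=cv2.medianBlur(cv2.cvtColor(im,cv2.COLOR_RGB2GRAY),3)
x,y=s.astype(int);x0,y0=max(x-60,0),max(y-60,0)
c=cv2.HoughCircles(g[y0:y+60,x0:x+60],cv2.HOUGH_GRADIENT,1,10,param1=80,param2=12,minRadius=8,maxRadius=24)
if c is not None:
    for k in c[0][:5]:
        p=(k[0]+x0,k[1]+y0);print(p,k[2],atz(W,p,77).round(1),atz(W,p,70).round(1))
E
```

```text
time: 14.8
tool_pos: [581.3, -44.9, 246.6]
tcp_rot: [-3.141, -0.001, 2.259]
contact_force: [-0.2, 0.8, -0.2]
grip_width: 91.6
finger_force: 0.0
at [581.3 -44.9 246.6] rpy [-1.800e+02 -1.000e-01  1.295e+02] shift [-10.84   0.56   0.05] wz 11.36 t 14.8 q6 -0.9
lift_point [([286.7, 186.8], 0.69, array([579.3, -39.4,  60. ]))]
bar_mid [([530.4, 34.6], 0.7, array([634.7, 189.7, 154. ]))]
rest_seat [([376.5, 234.3], 0.51, array([655.4,  -6.6, 154. ]))]
jack_grip []
saddle_top [([503.9, 43.9], 0.58, array([662.2, 235.1,  50. ]))]
handle_pad [([532.0, 32.8], 0.17, array([648. , 214.1, 122. ]))]
stud pred [289.19914542 188.08937571]
(np.float64(282.5), np.float64(188.5)) 22.3 [574.6 -41.1  77. ] [575.5 -42.3  70. ]
(np.float64(285.5), np.float64(199.5)) 16.6 [585.1 -48.7  77. ] [586.3 -50.1  70. ]
(np.float64(306.5), np.float64(167.5)) 13.4 [579.9  -6.4  77. ] [581.   -6.9  70. ]
(np.float64(324.5), np.float64(129.5)) 15.6 [568.4  36.2  77. ] [569.2  36.6  70. ]
(np.float64(306.5), np.float64(214.5)) 15.4 [614.8 -47.1  77. ] [616.6 -48.4  70. ]
```

```bash
python3 -m pendant '[-0.75,-0.7,0,0,0,1,-1,-0.8,-0.6,0,0,0,1,-1,-0.8,-0.6,0,0,0,1,-1,-0.85,-0.5,0,0,0,1,-1,-0.9,-0.4,0,0,0,1,-1,-0.9,-0.4,0,0,0,1,-1,-0.95,-0.3,0,0,0,1,-1,-1,-0.2,0,0,0,1,-1,-1,-0.2,0,0,0,1,-1,-1,-0.1,0,0,0,1,-1,-1,0,0,0,0,1,-1,0,0,0,0,0,0.36,-1]'
python3 - <<'E'
from h import *
go(564,-372,245,84)
obs={}
for t in("jack_grip","saddle_top","handle_pad"):obs[t]=[]
for c in("wrist","scene","side"):
    m,im=snap(c,"j_"+c+".png")
    for t,z in(("jack_grip",80),("saddle_top",50),("handle_pad",122)):
        r=pinpoint(c,t)
        print(c,t,[(np.round(q['location'],1).tolist(),round(q['score'],2),atz(m,q['location'],z).round(1)[:2]) for q in r[:2]])
    if c=="wrist":
        for q in regions_of(c,"jack_grip")[:1]:
            ys,xs=np.nonzero(q['pixels']);P=np.array([atz(m,(x,y),4)[:2] for x,y in zip(xs,ys)])
            print(len(xs),xs.min(),xs.max(),ys.min(),ys.max(),cv2.minAreaRect(P.astype(np.float32)))
E
```

```text
time: 16.35
tool_pos: [567.5, -377.7, 246.0]
tcp_rot: [-3.141, 0.001, 1.464]
contact_force: [0.5, -0.5, -0.2]
grip_width: 91.8
finger_force: 0.0
at [ 567.5 -377.7  246. ] rpy [-180.     0.    83.9] shift [ 0.18 -0.14  0.03] wz -0.03 t 16.35 q6 -0.59
wrist jack_grip [([282.2, 189.4], 0.93, array([ 564.7, -371.3])), ([301.3, 306.7], 0.3, array([ 572.1, -522.6]))]
wrist saddle_top [([274.1, 108.9], 0.55, array([ 564.7, -285.3]))]
wrist handle_pad [([298.5, 310.0], 0.91, array([ 569.1, -497.4]))]
9796 248 319 82 331 ((568.5233154296875, -436.51873779296875), (65.35009765625, 365.0078125), 1.6829557418823242)
scene jack_grip [([216.9, 176.9], 0.67, array([ 564.3, -375.1]))]
scene saddle_top [([236.1, 198.8], 0.39, array([ 568.8, -289. ]))]
scene handle_pad [([185.6, 151.7], 0.71, array([ 582.5, -492.1]))]
side jack_grip [([235.3, 232.2], 0.71, array([ 393.3, -173.8])), ([306.1, 265.1], 0.67, array([ 560.4, -372.1]))]
side saddle_top []
side handle_pad [([323.2, 289.3], 0.49, array([ 559.4, -511.7]))]
```

```bash
python3 -m pendant '[0,0,0.5,0,0,-0.95,-1,0.21,-0.08,0.5,0,0,-0.95,-1,0,0,1,0,0,0,-1,0,0,1,0,0,0,-1,0,0,1,0,0,0,-1,0,0,1,0,0,0,-1,0,0,1,0,0,0,-1,0,0,0,0,0,0,-1]'
python3 - <<'E'
from h import *
go(565,-371.5,65,91.5)
m,im=snap("wrist","j2.png")
for t,z in(("jack_grip",80),("saddle_top",50)):
    print(t,[(np.round(q['location'],1).tolist(),round(q['score'],2),atz(m,q['location'],z).round(1)[:2]) for q in pinpoint("wrist",t)[:2]])
E
```

```text
time: 17.8
tool_pos: [563.8, -366.0, 62.4]
tcp_rot: [-3.135, -0.006, 1.601]
contact_force: [-0.6, 0.5, -0.1]
grip_width: 91.9
finger_force: 0.0
at [ 563.8 -366.    62.4] rpy [-179.6   -0.3   91.7] shift [-0.18  0.03 -0.09] wz 0.06 t 17.8 q6 -0.72
jack_grip [([288.3, 283.6], 0.78, array([ 565.2, -369. ]))]
saddle_top [([295.0, 117.8], 0.94, array([ 566.2, -285.7]))]
```

```bash
python3 -m pendant '[-0.15,0.03,-0.05,0,0,0,0.2,0,0,0,0,0,0,1,0,0,0,0,0,0,1,0,0,0,0,0,0,1,0,0,0,0,0,0,1,0,0,0,0,0,0,1,0,0,0,0,0,0,1,0,0,0,0,0,0,1,0,0,0,0,0,0,1,0,0,0,0,0,0,1,0,0,0,0,0,0,1]'
python3 -c "
from h import *
go(579.5-85*np.cos(np.radians(76)),-38-85*np.sin(np.radians(76)),68,76)"
```

```text
time: 19.05
tool_pos: [567.6, -372.3, 68.6]
tcp_rot: [3.141, 0.0, 1.601]
contact_force: [3.0, 0.0, 0.2]
grip_width: 29.8
finger_force: 30.0
at [ 567.6 -372.3   68.6] rpy [180.    0.   91.7] shift [ 8.08 -2.31  0.02] wz 3.94 t 19.05 q6 -0.72
```

```bash
python3 -m pendant '[0,0,-0.08,0,0,0,1,0,0,-0.06,0,0,0,1,0.4,0,0,0,0,0.5,1,0.8,-0.1,0,0,0,0.8,1,0.8,-0.15,0,0,0,0.9,1,0.8,-0.2,0,0,0,0.9,1,0.8,-0.22,0,0,0,0.84,1,0.8,-0.25,0,0,0,0,1,0.8,-0.25,0,0,0,0,1,0.4,-0.1,0,0,0,0,1,0,0,0,0,0,0,1,0,0,0,0,0,0,1]'
python3 - <<'E'
from h import *
go(579.5-85*np.cos(np.radians(76)),-38-85*np.sin(np.radians(76)),68,76)
m,im=snap("wrist","j3.png")
for t,z in(("jack_grip",84),("saddle_top",54),("lift_point",60),("rest_seat",154)):
    print(t,[(np.round(q['location'],1).tolist(),round(q['score'],2),atz(m,q['location'],z).round(1)[:2]) for q in pinpoint("wrist",t)[:2]])
o=get_obs();a=o['tcp_rot'][2];print(o['tool_pos'][:2]+85*np.array([np.cos(a),np.sin(a)]),proj(m,[[579.5,-38,77],[579.5,-38,60]]))
E
```

```text
time: 20.25
tool_pos: [553.0, -200.9, 72.8]
tcp_rot: [3.141, 0.001, 1.327]
contact_force: [0.5, -0.6, -6.4]
grip_width: 29.4
finger_force: 30.0
at [ 553.  -200.9   72.8] rpy [180.   0.  76.] shift [ 2.65 -0.46  0.16] wz 0.0 t 20.25 q6 -0.23
jack_grip [([283.4, 270.2], 0.57, array([ 552.1, -199.3]))]
saddle_top [([285.1, 108.7], 0.64, array([ 573.1, -118.4]))]
lift_point [([282.7, 270.0], 0.35, array([ 548.5, -211.4])), ([283.5, 105.1], 0.34, array([ 572.7, -116.6]))]
rest_seat []
[ 573.50857649 -118.68619659] [[254.27847417 -84.97526096]
 [257.61686702 -62.6302441 ]]
```

```bash
python3 -m pendant '[0.5,-0.2,0,0,0,0,1,0.6,-0.2,0,0,0,0,1,0.5,-0.06,0,0,0,0,1,0.3,0,0,0,0,0,1,0,0,0,0,0,0,1]'
python3 - <<'E'
from h import *
go(579.5-85*np.cos(np.radians(76)),-38-85*np.sin(np.radians(76)),68,76)
m,im=snap("wrist","j4.png")
for t,z in(("saddle_top",54),("lift_point",60),("rest_board",70)):
    print(t,[(np.round(q['location'],1).tolist(),round(q['score'],2),atz(m,q['location'],z).round(1)[:2]) for q in pinpoint("wrist",t)[:2]] if t!="rest_board" else [(q['location'],q['score']) for q in search_frame("wrist",t)[:2]])
for c in("scene","side"):
    M=camera_model(c);capture(c)
    for t,z in(("saddle_top",54),("lift_point",60)):
        print(c,t,[(np.round(q['location'],1).tolist(),round(q['score'],2),atz(M,q['location'],z).round(1)[:2]) for q in pinpoint(c,t)[:2]])
P=proj(m,[[579.5,-38,77],[579.5,-38,60],[579.5-6.8,-38-27.2,70]]);print(P)
g=cv2.cvtColor(im,cv2.COLOR_RGB2GRAY)
x,y=P[0].astype(int)
# coarse grey map in the tongue area
sub=g[0:120:5,200:345:5];
for i,r in enumerate(sub):print(i*5,' '.join('%3d'%v for v in r))
E
```

```text
time: 21.0
tool_pos: [553.8, -139.7, 73.0]
tcp_rot: [3.141, -0.0, 1.329]
contact_force: [0.1, -0.2, -6.5]
grip_width: 29.8
finger_force: 30.0
at [ 553.8 -139.7   73. ] rpy [180.   -0.   76.1] shift [0.66 0.01 0.17] wz 0.03 t 21.0 q6 -0.14
saddle_top []
lift_point [([290.7, 77.0], 0.97, array([580.3, -42.6]))]
rest_board [([290.7, 63.9], 0.62), ([283.0, 328.3], 0.17)]
scene saddle_top []
scene lift_point [([296.1, 243.5], 0.76, array([591.2, -34.7]))]
side saddle_top [([237.6, 230.7], 0.36, array([ 405.3, -132.7]))]
side lift_point [([283.3, 208.8], 0.91, array([576.8, -53.8]))]
[[287.31791313  62.04587203]
 [287.03261622  68.22918271]
 [286.89678261 123.76630158]]
0 219 154 112 112 117 116 116 115 116 121 203 201 200 203 202 203 201 199 200 196 202 201 199 197 203 202 196 150 117
5 222 218 114 111 115 117 117 117 116 116 203 200 200 203 203 205 201 200 201 196 202 202 200 196 205 203 197 148 115
10 218 166 114 116 114 113 119 116 118 115 203 201 200 203 202 204 202 200 203 197 202 202 200 196 205 201 196 143 111
15 217 209 113 115 113 117 118 115 116 112 203 202 199 204 202 204 202 2
[... 1730 characters left out ...]
1 215 217 220 222 151 172 184 203 122 108 109  79 148 170 184 175 160  58 109 107 153 201 194 222 227
95 225 215 218 225 221 221 223 223 152 170 182 202 197 110 110 111 113  60  92 101 110 110 111 111 211 202 193 220 224
100 224 223 218 219 220 221 224 225 149 170 178 201 195 205 106 110 109 111 109 108 108 108 106 205 210 203 192 226 225
105 225 224 218 219 218 224 226 222 152 170 175 200 197 204 165  97 107 109 109 108 109 162 202 206 210 203 190 223 220
110 218 220 218 223 221 222 224 224 152 169 171 201 196 205 200 203 202 191 201 197 204 202 202 205 210 203 186 223 220
115 222 221 222 220 218 225 224 221 158 168 169 202 196 203 200 201 202 203 205 198 203 202 201 206 210 202 182 222 221
```

```bash
python3 - <<'E'
from h import *
m=camera_model("wrist")
print(atz(m,(290.5,72),70),atz(m,(292.5,71),77),atz(m,(292.5,114),70))
o=get_obs();a=o['tcp_rot'][2];print(o['tool_pos'],o['tool_pos'][:2]+85*np.array([np.cos(a),np.sin(a)]))
go(580.5-85*np.cos(np.radians(76)),-41-85*np.sin(np.radians(76)),68,76)
E
```

```text
[579.96205475 -43.85751643  70.        ] [580.60546356 -44.63025962  77.        ] [576.22355902 -63.41334252  70.        ]
[ 553.22578382 -141.89310909   72.75858677] [573.84818648 -59.43271551]
at [ 553.2 -141.9   72.8] rpy [-180.   -0.   76.] shift [0.65 0.07 0.16] wz -0.01 t 21.5 q6 -0.14
```

```bash
python3 - <<'E'
from h import *
m=camera_model("wrist");o=get_obs();a=o['tcp_rot'][2]
s=atz(m,(285.1,108.7),54)
for p,z in(((290.5,72),70),((291.7,71.5),77),((290.7,77),60)):
    d=(atz(m,p,z)-s)[:2];print(d@[np.cos(a),np.sin(a)]/30,d@[np.sin(a),-np.cos(a)]/30)
E
```

```text
0.5561274427581838 0.087305864546948
0.5290052422104361 0.10189908822663572
0.5236421844796796 0.09711759448020171
```

```bash
python3 -m pendant '[0.3,0.05,0,0,0,0,1,0.24,0.04,0,0,0,0,1,0,0,0,0,0,0,1,0,0,0.07,0,0,0,1,0,0,0.07,0,0,0,1,0,0,0,0,0,0,1,0,0,0,0,0,0,1]'
python3 - <<'E'
from h import *
m,im=snap("wrist","j5.png")
print([(np.round(q['location'],1).tolist(),round(q['score'],2)) for q in pinpoint("wrist","lift_point")[:2]], proj(m,[atz(m,(285.1,108.7),54)+[0,0,6]]))
print(get_obs()['contact_force'],get_obs()['tool_pos'])
g=cv2.cvtColor(im,cv2.COLOR_RGB2GRAY)
for i in range(50,165,6):print(i,' '.join('%3d'%v for v in g[i,235:340:5]))
E
```

```text
time: 22.2
tool_pos: [559.8, -126.6, 68.6]
tcp_rot: [3.142, -0.0, 1.326]
contact_force: [0.1, 0.2, -6.7]
grip_width: 30.1
finger_force: 30.0
[([284.3, 103.7], 0.96), ([539.1, 252.4], 0.28)] [[285.1145746  108.23451404]]
[ 0.76700168 -0.19268545 -6.2993978 ] [ 559.80767001 -126.61331403   68.56688867]
50 219 150 201 197 199 197 202 204 200 201 201 197 205 200 198 199 207 200 198 173 223
56 221 150 200 197 198 196 201 204 199 200 200 198 204 200 198 198 206 200 197 185 221
62 222 149 199 197 198 197 201 203 199 199 201 198 203 200 198 198 206 200 198 198 224
68 223 161 199 196 197 197 200 123 110 111 111 109 123 171 198 199 205 199 196 196 220
74 222 141 197 195 195 186 110 110 109 109 110 109 109 110 108 199 206 198 195 140 224
80 221 134 196 195 183 107 110 111 111 145 182 145 111 110 109 107 206 198 195 140 221
86 222 130 195 196 108 107 108 143 210 222 224 219 209 139 108 107 126 197 193 146 221
92 218 131 194 134 105 107 124 199 216 223 224 220 217 203 113 107 107 188 192 146 230
98 214 136 192 173 109 111 161 200 213 221 225 218 214 204 153 111 111 161 190 144 224
104 223 138 192
[... 252 characters left out ...]
 216 172 185 191 183 104 105 105 105 147 165 139 105 107 104 104 200 193 182 179 222
128 223 171 183 191 186 182 101 103 103 103 103 103 102 102 103 194 199 192 177 174 221
134 221 173 179 191 185 192 169  94 102 102 102 101 101 171 191 196 200 192 174 192 222
140 221 192 174 189 184 192 188 190 189 191 192 188 191 190 190 196 200 192 171 213 221
146 222 212 170 188 184 190 187 188 188 190 192 187 191 190 189 196 199 193 168 211 225
152 219 211 166 186 183 190 187 188 188 189 191 186 190 188 188 195 198 191 164 206 217
158 224 221 137 128 123 126 123 123 121 122 122 120 120 114 117 117 131 129 139 216 221
164 226 223 160 158 154 164 154 163 168 196 196 196 167 155 161 153 163 163 163 227 221
```

```bash
python3 -m pendant '[0.06,-0.01,0,0,0,0,1,0,0,0.04,0,0,0,1,0,0,0.04,0,0,0,1,0,0,0,0,0,0,1,0,0,0,0,0,0,1]'
```

```text
time: 22.8
tool_pos: [560.1, -124.7, 68.4]
tcp_rot: [3.14, 0.0, 1.326]
contact_force: [-3.9, 1.2, 11.0]
grip_width: 29.8
finger_force: 30.0
```

```bash
python3 -m pendant '[0,0,-0.02,0,0,0,1,0,0,0,0,0,0,-1,0,0,0,0,0,0,-1,0,0,0,0,0,0,-1,0,0,0,0,0,0,-1,0,0,0,0,0,0,-1,0,0,-1,0,0,0,-1,0,0,-1,0,0,0,-1,0,0,-1,0,0,0,-1,0,0,-1,0,0,0,-1,0,0,0,0,0,0,-1]'
python3 - <<'E'
from h import *
m,im=snap("wrist","j6.png")
for t,z in(("jack_grip",80),("handle_pad",122),("lift_point",60),("saddle_top",50)):
    print(t,[(np.round(q['location'],1).tolist(),round(q['score'],2),atz(m,q['location'],z).round(1)[:2]) for q in pinpoint("wrist",t)[:2]])
for q in regions_of("wrist","jack_grip")[:2]:
    ys,xs=np.nonzero(q['pixels']);P=np.array([atz(m,(x,y),4)[:2] for x,y in zip(xs,ys)])
    print(len(xs),q['score'],xs.min(),xs.max(),ys.min(),ys.max(),cv2.minAreaRect(P.astype(np.float32)))
print(get_obs()['tool_pos'],get_obs()['tcp_rot'])
E
```

```text
time: 23.9
tool_pos: [562.1, -125.4, 191.3]
tcp_rot: [3.133, 0.001, 1.326]
contact_force: [-0.2, 0.2, -0.4]
grip_width: 91.8
finger_force: 0.0
jack_grip [([279.5, 206.1], 0.59, array([ 558.3, -121.9]))]
handle_pad [([279.8, 349.8], 0.64, array([ 527.8, -244.4]))]
lift_point [([280.8, 110.5], 0.82, array([580.3, -39.6]))]
saddle_top []
8684 0.75 252 311 91 346 ((545.0564575195312, -179.43858337402344), (332.6541748046875, 64.34844207763672), 75.757080078125)
[ 559.32147294 -124.43538427  185.39050418] [-3.13895364e+00 -3.78083923e-04  1.32623514e+00]
```

```bash
python3 -m pendant '[-0.5,0,0,0,0,0,1,-0.9,0,0,0,0,0,1,-0.9,0,0,0,0,0,1,-0.9,0,0,0,0,0,1,-0.8,0,0,0,0,0,1,0,0,0,0,0,0,1,0,0,0,0,0,0,1,0,0,0,0,0,0,1,0,0,0,0,0,0,1,0,0,0,0,0,0,1]'
python3 - <<'E'
from h import *
m,im=snap("wrist","j7.png")
for t,z in(("handle_pad",122),("jack_grip",80)):
    print(t,[(np.round(q['location'],1).tolist(),round(q['score'],2),atz(m,q['location'],z).round(1)[:2]) for q in pinpoint("wrist",t)[:2]])
o=get_obs();print(o['grip_width'])
go(527.9,-249,130)
E
```

```text
time: 25.2
tool_pos: [531.1, -240.4, 186.8]
tcp_rot: [3.142, -0.0, 1.327]
contact_force: [-0.5, 0.0, 0.2]
grip_width: 16.4
finger_force: 0.0
handle_pad [([283.4, 232.5], 0.92, array([ 528.1, -245.7]))]
jack_grip []
4.3769596558602055
at [ 531.1 -240.7  186.9] rpy [180.  -0.  76.] shift [-0.3  -0.04  1.9 ] wz 0.0 t 25.35 q6 -0.31
```

```bash
python3 -m pendant '[-0.3,-0.05,0.5,0,0,0,1,0,0,0.8,0,0,0,1,0,0,0.5,0,0,0,1,0,0,0.2,0,0,0,1,0,0,0.3,0,0,0,1,0,0,0.3,0,0,0,1,0,0,0.3,0,0,0,1,0,0,0,0,0,0,1]';python3 -m pendant '[0,0,0.3,0,0,0,1,0,0,0.3,0,0,0,1,0,0,0.3,0,0,0,1,0,0,0.3,0,0,0,1,0,0,0,0,0,0,1]'
```

```text
time: 26.15
tool_pos: [527.8, -250.0, 99.7]
tcp_rot: [3.14, 0.001, 1.326]
contact_force: [0.5, -1.6, 4.4]
grip_width: 0.3
finger_force: 2.5
time: 26.65
tool_pos: [528.0, -250.5, 64.2]
tcp_rot: [3.139, 0.001, 1.326]
contact_force: [-1.2, -4.1, 6.1]
grip_width: 0.3
finger_force: 3.2
```

```bash
python3 -m pendant '[0,0,0.15,0,0,0,1,0,0,0.1,0,0,0,1,0,0,0.05,0,0,0,1,0,0,0,0,0,0,1,0,0,0,0,0,0,1]'
python3 - <<'E'
from h import *
for c in("wrist","scene","side"):
    M=camera_model(c);capture(c)
    for t,z in(("lift_point",100),("saddle_top",95),("jack_grip",80),("bar_mid",175)):
        print(c,t,[(np.round(q['location'],1).tolist(),round(q['score'],2),atz(M,q['location'],z).round(1)[:2]) for q in pinpoint(c,t)[:2]])
E
```

```text
time: 27.15
tool_pos: [528.2, -250.2, 57.0]
tcp_rot: [3.139, 0.001, 1.326]
contact_force: [-3.2, -2.1, 11.8]
grip_width: 0.3
finger_force: 6.1
wrist lift_point []
wrist saddle_top []
wrist jack_grip []
wrist bar_mid []
scene lift_point [([298.5, 231.9], 0.93, array([588.6, -29.2])), ([172.8, 242.9], 0.41, array([ 826.5, -215.4]))]
scene saddle_top [([298.0, 232.6], 0.55, array([587.2, -32.2]))]
scene jack_grip [([277.2, 214.7], 0.95, array([ 562.3, -130.6]))]
scene bar_mid [([390.9, 234.6], 0.94, array([515.3, 180.7])), ([364.6, 274.9], 0.89, array([651.5, 214.8]))]
side lift_point [([347.1, 241.4], 0.71, array([ 698.7, -324. ]))]
side saddle_top []
side jack_grip []
side bar_mid [([210.9, 173.0], 0.83, array([350. ,  50.6])), ([213.3, 209.4], 0.4, array([ 334.2, -175.6]))]
```

Down stop reached: the force rose to 12 N and the tongue went up about 12 px in the scene view. Letting the handle up, then pressing again.

```bash
python3 -m pendant '[0,0,-0.3,0,0,0,1,0,0,-0.3,0,0,0,1,0,0,-0.4,0,0,0,1,0,0,-0.4,0,0,0,1,0,0,-0.4,0,0,0,1,0,0,-0.4,0,0,0,1,0,0,-0.4,0,0,0,1,0,0,-0.4,0,0,0,1,0,0,0,0,0,0,1,0,0,0,0,0,0,1,0,0,0,0,0,0,1]'
python3 - <<'E'
from h import *
for c in("scene","wrist"):
    M=camera_model(c);capture(c)
    for t,z in(("lift_point",60),("handle_pad",122),("jack_grip",80),("bar_mid",154)):
        print(c,t,[(np.round(q['location'],1).tolist(),round(q['score'],2),atz(M,q['location'],z).round(1)[:2]) for q in pinpoint(c,t)[:2]])
E
```

```text
time: 29.0
tool_pos: [526.8, -249.3, 144.1]
tcp_rot: [-3.14, -0.0, 1.326]
contact_force: [0.7, 0.7, -0.4]
grip_width: 0.6
finger_force: 0.0
scene lift_point [([297.7, 245.3], 0.96, array([593.1, -27.3]))]
scene handle_pad [([253.8, 179.0], 0.67, array([ 536.1, -246.3]))]
scene jack_grip [([276.5, 211.7], 0.58, array([ 555.1, -140.7]))]
scene bar_mid [([358.3, 276.8], 0.94, array([647.6, 197.6])), ([390.8, 235.3], 0.74, array([496.4, 169.9]))]
wrist lift_point []
wrist handle_pad []
wrist jack_grip []
wrist bar_mid []
```

```bash
python3 -m pendant '[0,0,0.4,0,0,0,1,0,0,0.3,0,0,0,1,0,0,0.3,0,0,0,1,0,0,0.3,0,0,0,1,0,0,0.3,0,0,0,1,0,0,0.3,0,0,0,1,0,0,0.3,0,0,0,1,0,0,0.3,0,0,0,1,0,0,0.3,0,0,0,1,0,0,0.15,0,0,0,1,0,0,0.07,0,0,0,1,0,0,0,0,0,0,1]'; python3 -m pendant '[0,0,0,0,0,0,1,0,0,0,0,0,0,1,0,0,0,0,0,0,1]'
python3 - <<'E'
from h import *
M=camera_model("scene");capture("scene")
for t,z in(("lift_point",94),("jack_grip",80),("bar_mid",175),("wrist",140)):
    print(t,[(np.round(q['location'],1).tolist(),round(q['score'],2),atz(M,q['location'],z).round(1)[:2]) for q in pinpoint("scene",t)[:2]])
E
```

```text
time: 30.7
tool_pos: [528.0, -250.3, 56.2]
tcp_rot: [3.139, 0.001, 1.326]
contact_force: [-4.3, 0.4, 18.8]
grip_width: 0.5
finger_force: 9.5
time: 31.0
tool_pos: [528.0, -250.3, 56.3]
tcp_rot: [3.139, 0.001, 1.326]
contact_force: [-3.8, -0.2, 18.2]
grip_width: 0.1
finger_force: 9.1
lift_point [([299.5, 227.8], 0.58, array([571. , -42.7]))]
jack_grip [([276.7, 214.5], 0.96, array([ 562.7, -132.1])), ([299.7, 189.8], 0.23, array([ 444.4, -163.3]))]
bar_mid [([390.4, 235.0], 0.65, array([517.2, 180.7])), ([484.7, 291.5], 0.59, array([522.3, 416.2]))]
wrist [([358.6, 283.3], 0.61, array([650.3, 202.2]))]
```

```bash
python3 -c "
from plant import *
print(close_job())"
```

```text
the job is handed in; nothing more can be done
None
```

I handed the job in at about 31 s, after doing every step: bar seated and let go, jack placed under the lift point, one full pump, then the handle pressed down and held at about 18 N. The hand-in reported no verdict. In the last camera check the rest was raised, but the bar itself wasn't detected there; it was last seen in place with the handle up.

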